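# Clamp a resin-printer build platform in its stripping stand

### The arm

A 7-joint arm with a two-finger parallel gripper is mounted at the origin on the work surface. World frame = base frame: x ahead of the robot, y to its left, z up, the work surface at z = 0. Lengths are in m, angles in degrees, forces in N, time in s.
With the tool pointing down it reaches from about 0.425 to 0.825 m from the base axis. Payload 3.6 kg.
Tool frame: the origin (TCP) lies between the finger pads; the fingertips stand 19 mm ahead of it and the grasp point (between the pads) is the TCP; z points along the fingers, y is the direction in which the jaws open and shut (so a half turn about z gives the same grasp; the last joint's range is limited). The gripper opens to 85 mm and grips with 20 to 120 N. Pads are 22 mm wide; open, the fingers measure 114 mm over their backs; the gripper's body (76 mm by 85 mm) begins 54 mm behind the grasp point. The pads swing forward as they close: fully open they stand 13 mm farther back than shut.
Start: joints at [-66.492, 35.231, -0.722, 81.555, 0.464, 63.22, -2.315], TCP at [0.275, 0.589, 0.25] pointing down, gripper open.
Joint ranges: [-178.69, 178.69], [-17.37, 117.87], [-77.05, 75.6], [15.02, 138.74], [-78.02, 258.01], [0.78, 113.62], [-162.83, 162.83]. Speed limits (degrees/s): [159.86, 159.86, 180, 180, 180, 180, 180].

### API

Orientations are given as a 3x3 rotation matrix whose columns are the frame's x, y, z axes.
In Python, from cell import get_obs, get_image, finish_job gives the robot as it stands. The module is installed in compiled form; this text tells all that it offers.
- The arm moves only by the shell command python3 -m pendant 'ROWS' [OPENING] [FORCE]. ROWS is JSON, a list of rows, each a list of 4 numbers: the shift along the tool's x, y, z in m, then the turn about the tool's z in degrees. A call has 1 to 12 rows; each row is the pose to reach, as a shift and turn from the pose measured when the call began, along the tool's axes at that moment; what a row does not reach only later rows make up. A row lasts 1/12 s, in which the tool goes at most 41.7 mm and 7.16 degrees, less where a joint would pass 70% of its speed; a pose out of reach is approached as far as the arm can. A call with a gripper value outside its range is refused whole. OPENING is the finger opening in m, from 0 to 0.0854, set as the call begins (- or left out, the last holds). The fingers move at their own pace and stop on an object; FORCE is the grip in N (left out, the last holds). Time passes only in rows, so rows that repeat a pose let the fingers close. It gives the time, the measured TCP pose, the force and the opening at its end, in the units of the state.
- get_obs(): the state, without advancing time (a new reading comes with each control period).
- get_image(name): name is "side" or "top" or "wrist"; returns a dict with "img" (420x560x3 uint8, red, green, blue), "range_z" (420x560 float32, m along the optical axis (not along the pixel's ray), 0 where there is no reading), "intrinsics" (3x3 intrinsics, pixels), "world_from_camera" (4x4, takes a point from camera to world coordinates). Camera axes: x right, y up, looking along -z (the intrinsics and any distortion apply to the point x, -y, -z); pixel columns grow to the right and rows downward; lengths in m; the calibration is good to about 2 mm. A picture is of the moment at which its call begins.
- finish_job(): hands the job in, once; it reports no verdict.
The state is a dict: "time_s": time; "q": joint angles; "joint_velocities": joint speeds; "tau": joint torques, N m; "tcp_pos": TCP position; "ee_rot": TCP orientation; "contact_force": force on the tool from outside, world axes, zero at the start; "moment": the same for the moment, N m; "grip_width": finger opening in m.
Only numpy, scipy, OpenCV 4.12 (cv2) and the standard library are available. Lean on these libraries where they do the work, as an engineer would, in place of code of your own. Each camera call takes 0.05 s, during which the arm holds its last target.

### The job

Clamp the build platform in its stand so that the printed parts can be scraped off: with the cam lever still up, push the steel clamp strap round until it lies over the platform against its stop pin, then push the red cam lever fully down. Nothing needs picking up: do not lift or shift the platform, and leave the jar, bottle, cup and scraper where they are.

Things in the scene. Friction and masses are not known exactly. Their poses are not given: they have to be found in the camera images.
- stand: Grey stand fixed to the bench, yawed up to 23 degrees either way; base plate 230 x 270 x 12 mm, x -115 to 115, y -115 to 155 mm. Origin on the bench; z up. The upright clamp stud is at x 0, y -55 mm. The platform lies on two rails between low dowels (top 46 mm), its top 50 mm above the bench, covering x -96 to 96, y -5 to 125 mm.
- stop_pin (a point): Centre of the top of the upright steel stop pin, 12 mm thick, 67 mm above the bench, at x -19, y -26 mm of the stand.
- platform: Loose aluminium build platform, plate 192 x 130 x 10 mm, about 0.85 kg, black mounting block beneath. Origin: centre of the plate's underside, 40 mm above the bench; axes as the stand's. On it two beige printed dental arches, up to 28 mm above the plate's underside, only on the half away from the clamp (y above 0 in its own frame).
- strap_bar: Steel clamp strap, straight bar 26 mm wide, 10 mm thick, turning level about the stud. Origin: stud axis, mid thickness, 69 mm above the bench. Own y runs along it: heel at -18, nose end at 100 mm; z up. Under y = 80 a 16 mm rubber foot, 2.5 mm above the platform; the lever lowers the bar up to 4 mm on to it (lowered too soon, it hits the platform's edge).
- strap (a joint): Swing of the strap about the stud, rad. 0: over the platform along the stand's +y, at the stop pin. Grows clockwise seen from above; 1.57: open, along the stand's +x. Limits 0 to 1.9; starts 1.15 to 1.7. Stays where left; drag about 0.16 N m (2 to 3 N at 65 mm).
- strap_nose (a point): Point on the strap's upper face over the rubber foot, 80 mm from the stud axis; 74 mm above the bench while the lever is up; a lock nut 14 mm across stands 6 mm above it there.
- lever_pin (a point): Centre of the cam lever's level pivot pin, on the stud's axis, 88 mm above the bench.
- lever_grip (a point): A point on the axis of the lever's red round grip (18 mm thick, spanning 37 to 95 mm from the pin), 70 mm from the pin.
- lever (a joint): Cam lever, rad. It turns with the strap and points away from its nose, in the upright plane of the strap. 0: released, 65 degrees above level. Grows as it is pushed down and outward; 1.2: fully down, 4 degrees below level. Starts 0 to 0.12. Stays where left; drag about 0.32 N m (5 N at 70 mm), a little more as the clamp tightens.
- jar: Orange plastic jar with grey lid, 60 mm across, 70 mm high, standing on the bench; origin at the centre of its underside. To be left alone.
- dropper: Amber bottle with black cap and paper label, 46 mm across, 100 mm high, standing on the bench; origin at the centre of its underside. To be left alone.
- cup: White open cup, 68 mm across, 75 mm high, standing on the bench; origin at the centre of its underside. To be left alone.
- scraper: Scraper 200 mm long with black handle and steel blade 65 mm wide, lying flat on the bench beside the stand's +y edge, along the stand's x; origin at the middle of its length, underside. To be left alone.
Not all that is in view belongs to the job. Leave any yellow look-alike of the platform alone.

How it is judged:
By the outcome, as a careful person would: the job done as asked, in the order asked, and still so for the second after the job is handed in, with the robot touching nothing.
It also fails if it takes over 54 s, if anything falls off the work surface, if the arm or the gripper's body presses on something with over 40 N, if the wrist force passes 120 N, or if a joint passes its speed limit or range.

## Working session

There is one attempt and no reset: what is moved stays moved. The work goes in short steps, Python scripts to look and compute and a shell command to move; the robot and the scene stay as the last step left them, time stands still between calls to the robot, and variables do not carry over. Pictures are saved under pics/ and viewed, and the job is handed in when it is done.

```bash
mkdir -p pics; cat > h.py <<'E'
import numpy as np, cv2
from cell import get_obs, get_image
def snap(n,f):
    d=get_image(n); cv2.imwrite(f'pics/{f}.png',d['img'][:,:,::-1]); np.savez(f'{f}.npz',**d); return d
def ray(d,u,v):
    K=d['intrinsics'];T=d['world_from_camera']
    r=np.array([(u-K[0,2])/K[0,0],-(v-K[1,2])/K[1,1],-1.])
    return T[:3,3],T[:3,:3]@r
def plane(d,u,v,z):
    o,r=ray(d,u,v); return o+r*(z-o[2])/r[2]
def pt(d,u,v):
    o,r=ray(d,u,v); return o+r*d['range_z'][int(v),int(u)]
def cloud(d):
    H,W=d['range_z'].shape;v,u=np.mgrid[:H,:W];K=d['intrinsics'];z=d['range_z']
    p=np.stack([(u-K[0,2])/K[0,0]*z,-(v-K[1,2])/K[1,1]*z,-z],-1)
    return p@d['world_from_camera'][:3,:3].T+d['world_from_camera'][:3,3]
E
python3 - <<'E'
from h import *
for n in('top','side','wrist'):
    d=snap(n,n+'0'); print(n,d['intrinsics'].tolist(),d['world_from_camera'].round(3).tolist(),(d['range_z']>0).mean())
o=get_obs();print(o['time_s'],o['ee_rot'],o['tcp_pos'],o['contact_force'])
E
```

```text
top [[506.5802940672787, 0.0, 285.0648329646255], [0.0, 506.5802940672787, 204.7189543245716], [0.0, 0.0, 1.0]] [[-0.163, 0.966, -0.2, 0.451], [-0.987, -0.16, 0.032, 0.082], [-0.001, 0.202, 0.979, 1.009], [0.0, 0.0, 0.0, 1.0]] 0.9958375850340137
side [[408.1518167058152, 0.0, 282.9121712101667], [0.0, 408.1518167058152, 212.54312023800333], [0.0, 0.0, 1.0]] [[0.959, 0.188, -0.214, 0.442], [-0.284, 0.617, -0.734, -0.559], [-0.006, 0.765, 0.644, 0.659], [0.0, 0.0, 0.0, 1.0]] 0.9959736394557823
wrist [[303.5277447693703, 0.0, 275.2875051777208], [0.0, 303.5277447693703, 214.36771940767576], [0.0, 0.0, 1.0]] [[0.423, -0.866, -0.268, 0.206], [0.906, 0.403, 0.127, 0.619], [-0.002, -0.297, 0.955, 0.372], [0.0, 0.0, 0.0, 1.0]] 0.9960459183673469
0.15 [[-9.06132841e-01  4.22992423e-01 -8.26958839e-04]
 [ 4.22993230e-01  9.06130954e-01 -1.84976454e-03]
 [-3.31033826e-05 -2.02593039e-03 -9.99997947e-01]] [0.27472045 0.58848849 0.24939073] [-0.13740992 -1.41872085  0.2465181 ]
```

View pics/top0.png

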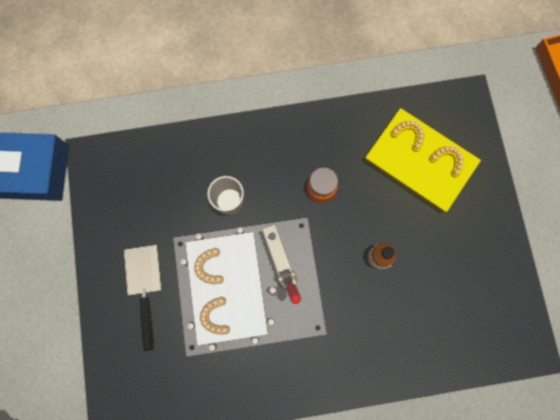

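View pics/side0.png

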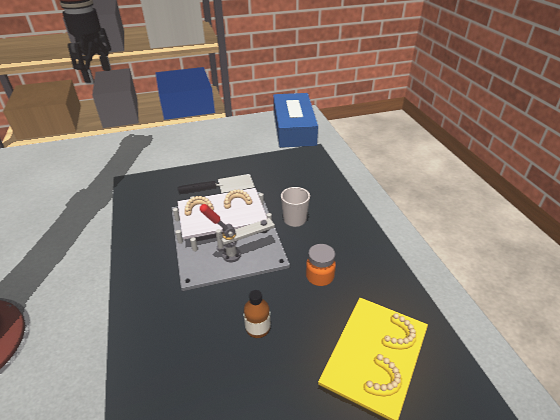

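```bash
python3 - <<'E'
from h import *
d=dict(np.load('top0.npz')); P=cloud(d); img=d['img']
hsv=cv2.cvtColor(img,cv2.COLOR_RGB2HSV)
roi=np.zeros(img.shape[:2],bool); roi[210:365,165:335]=1
m=roi&(img.min(2)>195); m=cv2.morphologyEx(m.astype(np.uint8),cv2.MORPH_OPEN,np.ones((5,5)))
c=max(cv2.findContours(m,0,2)[0],key=cv2.contourArea)
w=np.array([plane(d,*q[0],0.05)[:2] for q in c],np.float32)
print('plat',cv2.minAreaRect(w), np.median(P[m>0],0))
m=roi&(P[...,2]>0.006)
c=max(cv2.findContours(m.astype(np.uint8),0,2)[0],key=cv2.contourArea)
w=np.array([plane(d,*q[0],0.012)[:2] for q in c],np.float32); print('stand',cv2.minAreaRect(w))
red=roi&((hsv[...,0]<8)|(hsv[...,0]>172))&(hsv[...,1]>150)&(hsv[...,2]>90)
v,u=np.nonzero(red); print('red px',u.mean(),v.mean(),len(u)); Q=P[red]; print(np.percentile(Q,[5,50,95],axis=0).round(3))
for z in (.064,.074): print('tip-ish',plane(d,270,232,z).round(4))
im=cv2.resize(img[205:365,165:335],None,fx=4.5,fy=3.75*1.2,interpolation=cv2.INTER_CUBIC)
im=cv2.resize(im,(765,600)) if im.shape[0]>600 else im
cv2.imwrite('pics/crop1.png',im[:,:,::-1])
d=dict(np.load('side0.npz'))
cv2.imwrite('pics/crop2.png',cv2.resize(d['img'][165:295,160:300],None,fx=4.5,fy=4.5,interpolation=cv2.INTER_CUBIC)[:,:,::-1])
E
```

```text
plat ((0.5096052289009094, 0.18626657128334045), (0.12896348536014557, 0.1909443736076355), 89.15637969970703) [0.50703024 0.17481482 0.05169472]
stand ((0.508592426776886, 0.1463160663843155), (0.2728978097438812, 0.2334526926279068), 89.7450180053711)
red px 294.0480769230769 294.78846153846155 104
[[0.461 0.059 0.14 ]
 [0.469 0.065 0.17 ]
 [0.489 0.07  0.174]]
tip-ish [0.5963 0.0879 0.064 ]
tip-ish [0.5948 0.0879 0.074 ]
```

View pics/crop1.png

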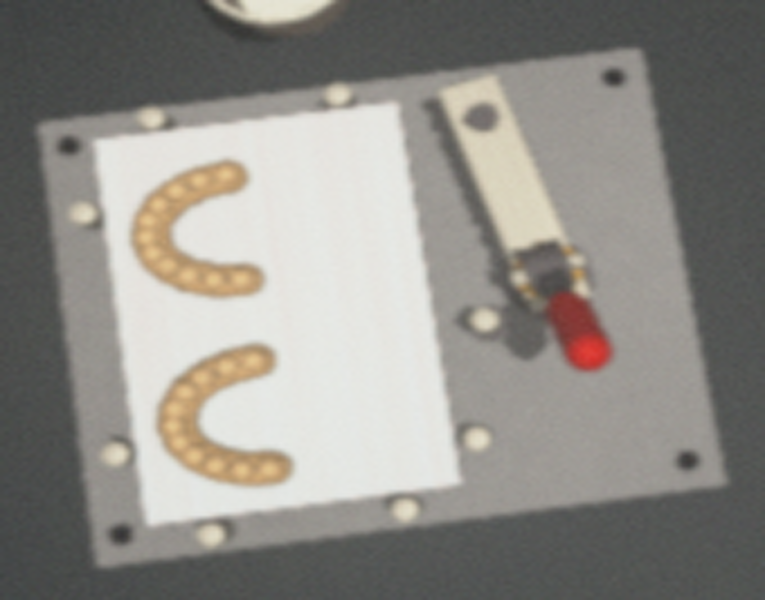

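View pics/crop2.png

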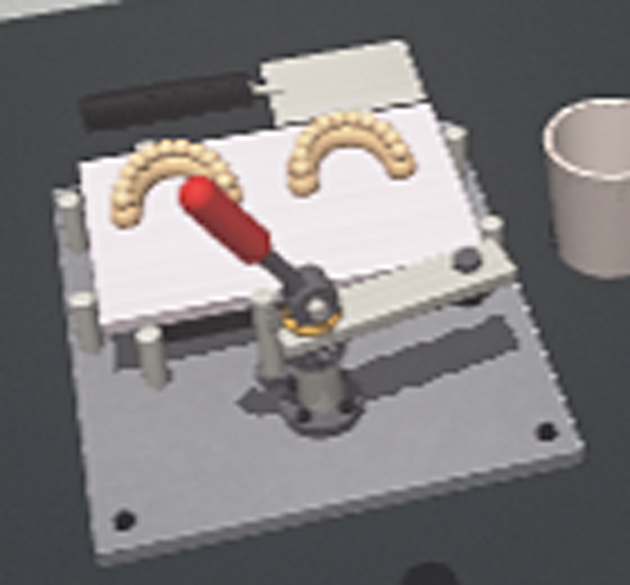

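```bash
python3 - <<'E'
from h import *
d=dict(np.load('top0.npz')); 
cr=lambda u,v:(165+(u+.5)/4.5-.5,205+(v+.5)/3.75-.5)
for n,u,v,z in [('pin',484,319,.067),('nut',482,115,.080),('d1',477,438,.046),('d2',338,94,.046),('d3',405,508,.046),('b1',613,77,.012),('b2',69,146,.012),('b3',120,534,.012),('b4',687,460,.012),('noseL',440,92,.074),('noseR',495,77,.074),('gripend',591,350,.174)]:
    print(n,plane(d,*cr(u,v),z).round(4))
s=dict(np.load('side0.npz'));cs=lambda u,v:(160+u/4.5,165+v/4.5)
for n,u,v,z in [('pin',264,295,.067),('nut',467,257,.080),('leverpin',313,300,.088)]:
    print(n,plane(s,*cs(u,v),z).round(4))
for n,u,v in [('jar',323,178),('dropper',388,252),('cup',226,190)]: print(n,pt(d,u,v).round(3))
E
```

```text
pin [0.4895 0.1008 0.067 ]
nut [0.5872 0.0857 0.08  ]
d1 [0.4335 0.1132 0.046 ]
d2 [0.613  0.1448 0.046 ]
d3 [0.4053 0.1475 0.046 ]
b1 [0.6079 0.0254 0.012 ]
b2 [0.6106 0.2677 0.012 ]
b3 [0.4107 0.2705 0.012 ]
b4 [0.4076 0.0279 0.012 ]
noseL [0.6023 0.1011 0.074 ]
noseR [0.6061 0.0773 0.074 ]
gripend [0.4658 0.0627 0.174 ]
pin [0.4896 0.0976 0.067 ]
nut [0.5857 0.0815 0.08  ]
leverpin [0.5088 0.0644 0.088 ]
jar [ 0.682 -0.029  0.069]
dropper [ 0.52  -0.116  0.099]
cup [0.706 0.163 0.001]
```

Possible confusions, checked in crops: steel strap bar at top px (278,252) against the scraper blade at (142,270), which is flat on the bench. Red lever grip is at (294,292), with the red bowl at side (0,335) and the orange jar at (323,190) as look-alikes. The white platform is at (225,290) and the yellow decoy at (423,160). I'm taking the bar and grip on the grey stand: the nut is 80 mm from the stud, the pin lies at (-19,-26) of the stand, and yaw is about -0.7°. The strap sits at about 1.40 rad. The path starts clear of the bottle and jar.

```bash
python3 -m pendant '[[-0.03,-0.022,0,-2],[-0.06,-0.044,0,-4],[-0.09,-0.066,0,-6],[-0.12,-0.088,0,-8],[-0.15,-0.11,0,-10],[-0.18,-0.132,0,-12],[-0.21,-0.154,0,-14],[-0.24,-0.176,0,-16],[-0.27,-0.198,0,-18],[-0.3,-0.22,0,-20],[-0.33,-0.242,0,-22],[-0.36,-0.264,0,-25]]' 0 40; python3 -c "
from h import *
o=get_obs();print(o['ee_rot'],o['tcp_pos'])
R=o['ee_rot'];print(R.T@(np.array([.582,.035,.25])-o['tcp_pos']))"
```

```text
time_s: 1.15
tcp_pos: [0.4897, 0.1952, 0.2498]
ee_rot: [[-1.0, -0.002, -0.001], [-0.002, 1.0, -0.002], [0.001, -0.002, -1.0]]
contact_force: [0.3, 0.8, -0.1]
grip_width: 0.0005
[[-0.99999791 -0.00172517 -0.00109952]
 [-0.00172294  0.99999648 -0.00202021]
 [ 0.001103   -0.00201831 -0.99999735]] [0.48969607 0.19520604 0.24983132]
[-9.20275284e-02 -1.60365052e-01  5.34780028e-05]
```

```bash
python3 -m pendant '[[-0.02,-0.033,0,0],[-0.04,-0.066,0,0],[-0.06,-0.1,0,0],[-0.08,-0.133,0,0],[-0.092,-0.16,0,0],[-0.092,-0.16,0.035,0],[-0.092,-0.16,0.07,0],[-0.092,-0.16,0.105,0],[-0.092,-0.16,0.14,0],[-0.092,-0.16,0.14,0]]'; python3 -c "
from h import *
d=snap('side','side1');o=get_obs();print(o['tcp_pos'])
cv2.imwrite('pics/s1.png',cv2.resize(d['img'][100:300,160:330],None,fx=4,fy=3,interpolation=2)[:,:,::-1])
d=snap('wrist','wrist1')"
```

```text
time_s: 1.98
tcp_pos: [0.5764, 0.0345, 0.1032]
ee_rot: [[-1.0, -0.002, -0.017], [-0.002, 1.0, -0.003], [0.017, -0.003, -1.0]]
contact_force: [-1.2, -0.2, -0.6]
grip_width: 0.0005
[0.57878268 0.03477836 0.10663615]
```

View pics/s1.png

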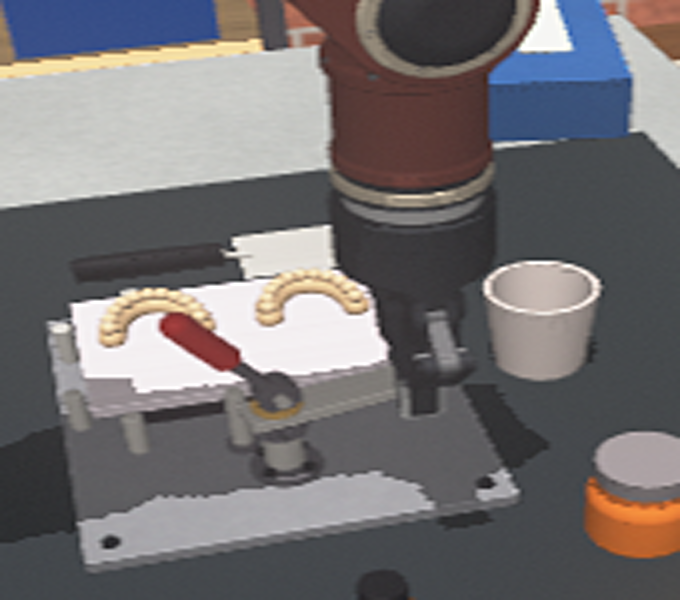

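View pics/wrist1.png

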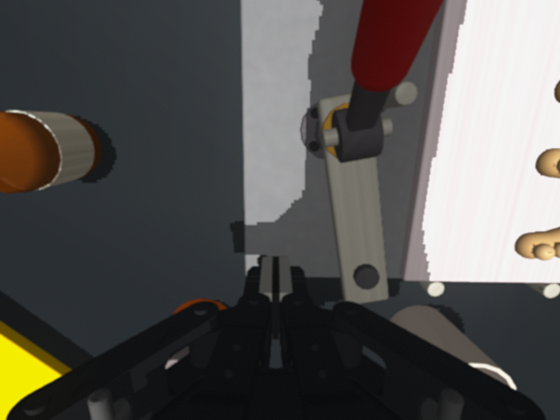

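The closed fingers are beside the strap on its -y side, with the tip at side px about (266,237) and nothing touching. Checking the tip height.

```bash
python3 -c "
from h import *
d=dict(np.load('side1.npz'))
for v in (233,235,237,239):
  for u in (262,266): print(u,v,pt(d,u,v).round(3))
o=get_obs();print(o['tcp_pos'],o['contact_force'])"
```

```text
262 233 [0.568 0.024 0.105]
266 233 [0.575 0.02  0.106]
262 235 [0.568 0.025 0.098]
266 235 [0.576 0.024 0.097]
262 237 [0.567 0.022 0.095]
266 237 [0.575 0.022 0.093]
262 239 [0.569 0.029 0.083]
266 239 [0.593 0.101 0.01 ]
[0.58126221 0.03502713 0.10943748] [ 0.69724513 -0.4354605   0.94084846]
```

```bash
python3 -m pendant '[[0,0,0.016,0],[0,0,0.032,0],[0,0,0.032,0],[0,0,0.032,0]]'; python3 -c "
from h import *
o=get_obs();t=o['tcp_pos'];print(t,o['contact_force'])
S=np.array([.508,.0715])
for f in (9,15,25,35,45,55,65,75,82,86,88,89.3):
  a=np.radians(f);d=np.array([np.cos(a),np.sin(a)]);n=np.array([-d[1],d[0]]);h=.011*d[1]+.014*d[0]
  p=S+.065*d-(.013+h)*n; e=np.array([*p,.077])-t; print(f,p.round(4),(o['ee_rot'].T@e).round(3))
"
```

```text
time_s: 2.42
tcp_pos: [0.5823, 0.0352, 0.0794]
ee_rot: [[-1.0, -0.002, -0.001], [-0.002, 1.0, -0.002], [0.001, -0.002, -1.0]]
contact_force: [0.0, -0.0, 0.1]
grip_width: 0.0001
[0.58233418 0.03515375 0.07942388] [ 0.02046385 -0.02153275  0.14172305]
9 [0.5767 0.0535] [0.006 0.018 0.002]
15 [0.5784 0.06  ] [0.004 0.025 0.002]
25 [0.5797 0.0715] [0.003 0.036 0.002]
35 [0.5789 0.0836] [0.003 0.048 0.002]
45 [0.5757 0.0958] [0.007 0.061 0.002]
55 [0.5699 0.1075] [0.012 0.072 0.002]
65 [0.5616 0.1182] [0.021 0.083 0.002]
75 [0.5511 0.1272] [0.031 0.092 0.002]
82 [0.5426 0.1323] [0.04  0.097 0.002]
86 [0.5374 0.1346] [0.045 0.1   0.002]
88 [0.5347 0.1356] [0.047 0.101 0.002]
89.3 [0.533  0.1362] [0.049 0.101 0.002]
```

```bash
python3 -m pendant '[[0.005,0.008,0.002,0],[0.006,0.018,0.002,0],[0.005,0.021,0.002,0],[0.004,0.025,0.002,0],[0.004,0.03,0.002,0],[0.003,0.036,0.002,0],[0.003,0.042,0.002,0],[0.003,0.048,0.002,0],[0.005,0.054,0.002,0],[0.007,0.06,0.002,0],[0.007,0.061,0.002,0],[0.007,0.061,0.002,0]]'; python3 -c "
from h import *
d=snap('top','top2');o=get_obs();t=o['tcp_pos'];print(t,o['contact_force'])
d=snap('side','side2')
cv2.imwrite('pics/s2.png',cv2.resize(d['img'][120:300,160:330],None,fx=4,fy=3.3,interpolation=2)[:,:,::-1])
S=np.array([.508,.0715])
for f in (45,55,65,75,80,84):
  a=np.radians(f);dd=np.array([np.cos(a),np.sin(a)]);n=np.array([-dd[1],dd[0]]);h=.011*dd[1]+.014*dd[0]
  p=S+.065*dd-(.013+h)*n; e=np.array([*p,.077])-t; print(f,p.round(4),(o['ee_rot'].T@e).round(3))
"
```

```text
time_s: 3.42
tcp_pos: [0.5751, 0.0979, 0.0773]
ee_rot: [[-1.0, -0.003, -0.001], [-0.003, 1.0, -0.0], [0.001, -0.0, -1.0]]
contact_force: [0.5, -0.1, -0.2]
grip_width: 0.0001
[0.57525546 0.09769433 0.07738236] [ 0.74717676 -0.20167602  0.32529636]
45 [0.5757 0.0958] [-0.    -0.002  0.   ]
55 [0.5699 0.1075] [0.005 0.01  0.   ]
65 [0.5616 0.1182] [0.014 0.021 0.   ]
75 [0.5511 0.1272] [0.024 0.03  0.   ]
80 [0.5452 0.131 ] [0.03  0.033 0.   ]
84 [0.5401 0.1335] [0.035 0.036 0.   ]
```

View pics/s2.png

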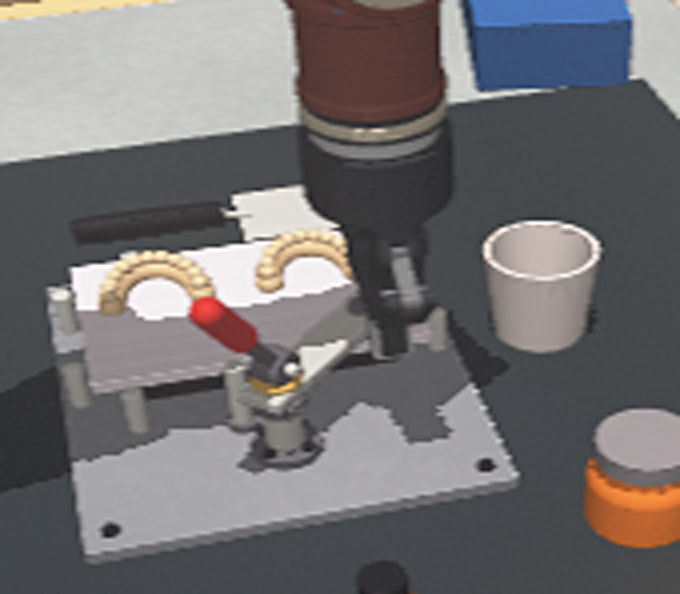

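The strap is swinging with the finger, its nose now about halfway round at crop (365,315). Continuing towards the stop.

```bash
python3 -m pendant '[[0.002,0.004,0,0],[0.005,0.01,0,0],[0.009,0.015,0,0],[0.014,0.021,0,0],[0.019,0.026,0,0],[0.024,0.03,0,0],[0.027,0.032,0,0],[0.03,0.034,0,0],[0.033,0.035,0,0],[0.035,0.036,0,0],[0.035,0.036,0,0]]'; python3 -c "
from h import *
o=get_obs();t=o['tcp_pos'];print(t,o['contact_force'])
d=snap('side','side3')
cv2.imwrite('pics/s3.png',cv2.resize(d['img'][120:300,160:330],None,fx=4,fy=3.3,interpolation=2)[:,:,::-1])
"
```

```text
time_s: 4.43
tcp_pos: [0.5398, 0.134, 0.0775]
ee_rot: [[-1.0, -0.003, -0.001], [-0.003, 1.0, 0.0], [0.001, 0.0, -1.0]]
contact_force: [0.6, -0.8, -0.4]
grip_width: 0.0002
[0.53978671 0.13396727 0.07749879] [ 0.58492349 -0.75893145 -0.44157378]
```

View pics/s3.png

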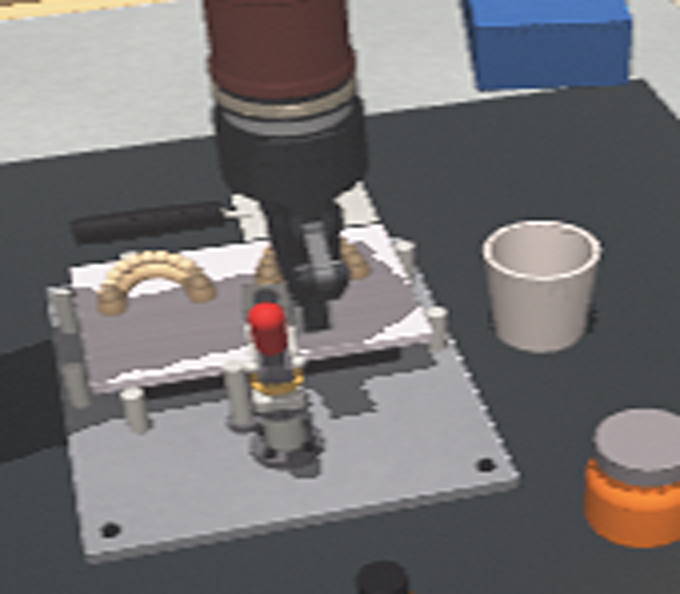

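Nearly there. I'll press towards the pin in small steps until the force rises.

```bash
python3 -m pendant '[[0.002,0.001,0,0],[0.004,0.002,0,0],[0.005,0.002,0,0],[0.006,0.002,0,0],[0.006,0.002,0,0]]';python3 -m pendant '[[0.001,0,0,0],[0.002,0,0,0],[0.002,0,0,0]]'
```

```text
time_s: 4.9
tcp_pos: [0.5338, 0.1362, 0.0775]
ee_rot: [[-1.0, -0.003, -0.001], [-0.003, 1.0, 0.001], [0.001, 0.001, -1.0]]
contact_force: [2.7, -0.0, 0.6]
grip_width: -0.0002
time_s: 5.15
tcp_pos: [0.5324, 0.1364, 0.0777]
ee_rot: [[-1.0, -0.003, 0.001], [-0.003, 1.0, 0.001], [-0.001, 0.001, -1.0]]
contact_force: [2.5, -1.3, -0.5]
grip_width: 0.0002
```

```bash
python3 -m pendant '[[0.001,0,0,0],[0.002,0,0,0],[0.002,0,0,0]]';python3 -m pendant '[[0.001,0,0,0],[0.002,0,0,0],[0.002,0,0,0]]'
```

```text
time_s: 5.4
tcp_pos: [0.532, 0.1365, 0.0779]
ee_rot: [[-1.0, -0.003, 0.005], [-0.003, 1.0, 0.002], [-0.005, 0.002, -1.0]]
contact_force: [5.5, -0.4, -1.6]
grip_width: 0.0001
time_s: 5.65
tcp_pos: [0.5318, 0.1365, 0.0782]
ee_rot: [[-1.0, -0.003, 0.009], [-0.003, 1.0, 0.003], [-0.009, 0.003, -1.0]]
contact_force: [5.7, -1.3, -2.9]
grip_width: -0.0004
```

```bash
python3 -m pendant '[[0.002,0,0,0],[0.004,0,0,0],[0.004,0,0,0]]'; python3 -c "
from h import *
d=snap('wrist','wrist4');d=snap('top','top4')"
```

```text
time_s: 5.9
tcp_pos: [0.5312, 0.1366, 0.0787]
ee_rot: [[-1.0, -0.002, 0.017], [-0.002, 1.0, 0.004], [-0.017, 0.004, -1.0]]
contact_force: [8.0, -0.4, -5.6]
grip_width: 0.0001
```

View pics/wrist4.png

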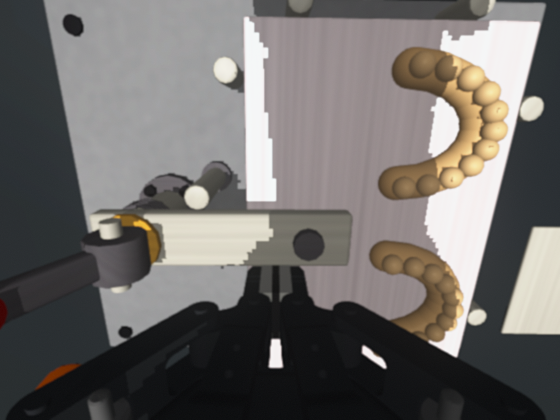

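The strap lies across the platform with its edge on the stop pin (wrist px (197,197)) and the nut at (308,245). Backing off to +x, then up.

```bash
python3 -m pendant '[[-0.015,0,0,0],[-0.03,0,0,0],[-0.03,0,-0.03,0],[-0.03,0,-0.07,0],[-0.03,0,-0.11,0],[-0.03,0,-0.15,0],[-0.03,0,-0.17,0],[-0.03,0,-0.17,0],[-0.03,0,-0.17,0]]'; python3 -c "
from h import *
o=get_obs();t=o['tcp_pos'];R=o['ee_rot'];print(t,R,o['contact_force'])
d=snap('top','top5')
cv2.imwrite('pics/t5.png',cv2.resize(d['img'][205:365,165:335],None,fx=4.5,fy=3.7,interpolation=2)[:,:,::-1])
d=snap('side','side5')
cv2.imwrite('pics/s5.png',cv2.resize(d['img'][165:295,160:300],None,fx=4.5,fy=4.5,interpolation=2)[:,:,::-1])
for n,p in (('above',[.5075,.090,.24]),('down',[.5075,.085,.178])): print(n,(R.T@(np.array(p)-t)).round(3))
"
```

```text
time_s: 6.75
tcp_pos: [0.5567, 0.1366, 0.2497]
ee_rot: [[-1.0, -0.003, 0.015], [-0.003, 1.0, 0.004], [-0.015, 0.004, -1.0]]
contact_force: [0.2, 0.0, -0.4]
grip_width: 0.0001
[0.55674921 0.13656346 0.24968915] [[-0.99988485 -0.00297972  0.01488009]
 [-0.00291407  0.99998594  0.00443127]
 [-0.01489308  0.00438739 -0.99987947]] [ 0.20113834  0.02645907 -0.40712169]
above [ 0.05  -0.046  0.009]
down [ 0.05  -0.052  0.071]
```

View pics/s5.png

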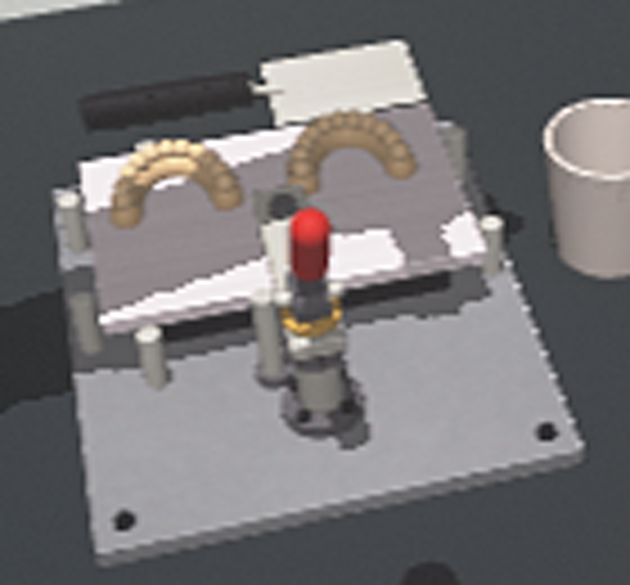

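View pics/t5.png

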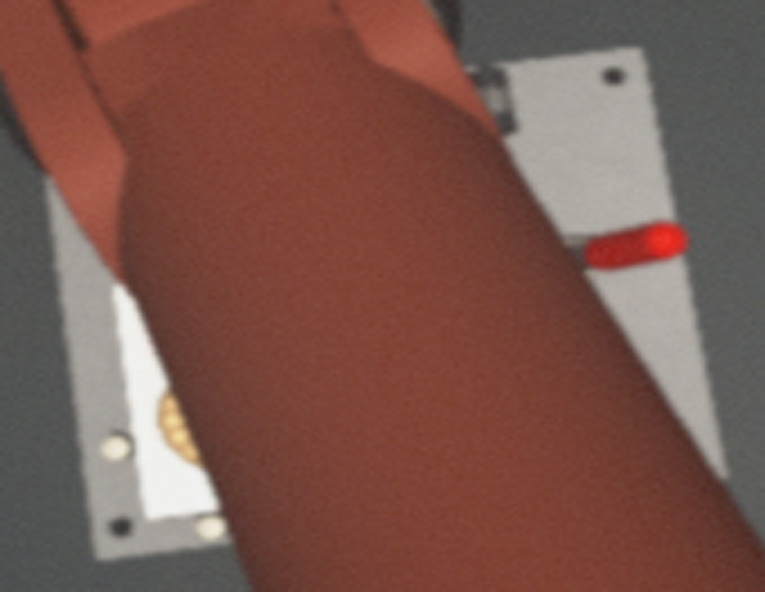

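The strap runs along the stand's +y beside the pin, and the lever is still up (grip end at side crop (310,220)). Checking the angle and the grip end numerically.

```bash
python3 -c "
from h import *
t=dict(np.load('top5.npz'));s=dict(np.load('side5.npz'));w=dict(np.load('wrist4.npz'))
print('nut side',plane(s,160+282/4.5,165+205/4.5,.08)); print('nut wrist',plane(w,308,245,.08)); print('pin wrist',plane(w,197,197,.067)); print('leverpin wrist', plane(w,112,245,.088)); print('pin side',plane(s,160+264/4.5,165+295/4.5,.067))
print('bar edge wrist',plane(w,160,211,.074),plane(w,350,211,.074))
print('gripend',plane(t,165+665/4.5,205+240/3.7,.174))
P=cloud(t);h=cv2.cvtColor(t['img'],cv2.COLOR_RGB2HSV);m=(h[...,1]>150)&((h[...,0]<5)|(h[...,0]>172));m[:,:290]=0;m[:,320:]=0;m[:250]=0;m[280:]=0
m&=t['img'][...,0]>130
print(m.sum(),np.percentile(P[m],[5,50,95],axis=0).round(3))
"
```

```text
nut side [0.50811677 0.14552853 0.08      ]
nut wrist [0.50652471 0.14923808 0.08      ]
pin wrist [0.48865222 0.09964968 0.067     ]
leverpin wrist [0.50301138 0.0694675  0.088     ]
pin side [0.48962298 0.09759789 0.067     ]
bar edge wrist [0.49310374 0.08488683 0.074     ] [0.49301143 0.16774215 0.074     ]
gripend [0.50595203 0.02792086 0.174     ]
169 [[0.501 0.023 0.137]
 [0.506 0.038 0.164]
 [0.513 0.053 0.173]]
```

```bash
python3 -m pendant '[[0.02,-0.02,0,0],[0.04,-0.036,0,0],[0.051,-0.046,0.009,0],[0.051,-0.05,0.04,0],[0.051,-0.052,0.071,0],[0.051,-0.052,0.071,0],[0.051,-0.052,0.071,0]]'; python3 -c "
from h import *
o=get_obs();t=o['tcp_pos'];R=o['ee_rot'];print(t,R,o['contact_force'])
d=snap('side','side6')
cv2.imwrite('pics/s6.png',cv2.resize(d['img'][145:295,160:300],None,fx=4.5,fy=4,interpolation=2)[:,:,::-1])
for th in (65,60,55,50,45,40,35,30,25,20,15,10,5,0,-4):
  a=np.radians(th);r=.075;out=r*np.cos(a)-.009*np.sin(a);up=r*np.sin(a)+.009*np.cos(a)
  p=np.array([.5065-.012*out,.0705-out+.014,.088+up+.019]);print(th,p.round(3),(R.T@(p-t)).round(3))
"
```

```text
time_s: 7.43
tcp_pos: [0.5037, 0.0838, 0.1733]
ee_rot: [[-1.0, -0.003, 0.003], [-0.003, 1.0, 0.002], [-0.003, 0.002, -1.0]]
contact_force: [0.6, -0.7, 0.4]
grip_width: 0.0001
[0.50372038 0.08383289 0.17327617] [[-0.99999143 -0.00272822  0.00311305]
 [-0.00272301  0.99999489  0.00167638]
 [-0.00311761  0.00166789 -0.99999375]] [ 0.62026862 -0.71558695  0.3565263 ]
65 [0.506 0.061 0.179] [-0.002 -0.023 -0.006]
60 [0.506 0.055 0.176] [-0.002 -0.029 -0.003]
55 [0.506 0.049 0.174] [-0.002 -0.035 -0.   ]
50 [0.506 0.043 0.17 ] [-0.002 -0.041  0.003]
45 [0.506 0.038 0.166] [-0.002 -0.046  0.007]
40 [0.506 0.033 0.162] [-0.002 -0.051  0.011]
35 [0.506 0.028 0.157] [-0.002 -0.056  0.016]
30 [0.506 0.024 0.152] [-0.002 -0.06   0.021]
25 [0.506 0.02  0.147] [-0.002 -0.064  0.026]
20 [0.506 0.017 0.141] [-0.002 -0.067  0.032]
15 [0.506 0.014 0.135] [-0.002 -0.07   0.038]
10 [0.506 0.012 0.129] [-0.002 -0.072  0.044]
5 [0.506 0.011 0.123] [-0.002 -0.073  0.051]
0 [0.506 0.009 0.116] [-0.001 -0.074  0.057]
-4 [0.506 0.009 0.111] [-0.001 -0.075  0.062]
```

View pics/s6.png

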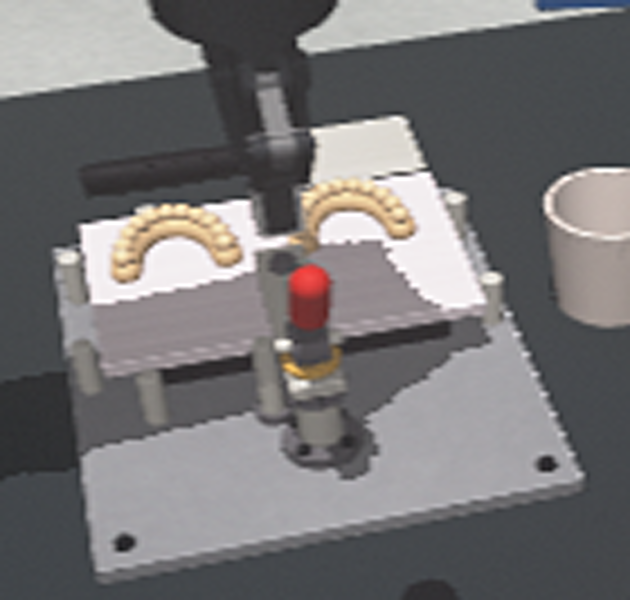

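The finger tip (crop (280,225)) is on the nose side of the lever, clear of it. Pushing outward and down.

```bash
python3 -m pendant '[[-0.002,-0.012,-0.004,0],[-0.002,-0.02,-0.006,0],[-0.002,-0.026,-0.005,0],[-0.002,-0.032,-0.002,0],[-0.002,-0.038,0.001,0],[-0.002,-0.044,0.005,0],[-0.002,-0.049,0.009,0],[-0.002,-0.054,0.013,0],[-0.002,-0.058,0.018,0],[-0.002,-0.062,0.023,0],[-0.002,-0.064,0.026,0],[-0.002,-0.064,0.026,0]]'; python3 -c "
from h import *
o=get_obs();t=o['tcp_pos'];R=o['ee_rot'];print(t,R[:,2],o['contact_force'])
d=snap('side','side7')
cv2.imwrite('pics/s7.png',cv2.resize(d['img'][145:295,160:300],None,fx=4.5,fy=4,interpolation=2)[:,:,::-1])
for th in (25,20,15,10,5,0,-4,-8):
  a=np.radians(th);r=.075;out=r*np.cos(a)-.009*np.sin(a);up=r*np.sin(a)+.009*np.cos(a)
  p=np.array([.5065-.012*out,.0705-out+.014,.088+up+.019]);print(th,p.round(3),(R.T@(p-t)).round(3))
"
```

```text
time_s: 8.48
tcp_pos: [0.5081, 0.0192, 0.1486]
ee_rot: [[-1.0, -0.002, 0.008], [-0.002, 1.0, 0.002], [-0.008, 0.002, -1.0]]
contact_force: [0.8, 0.3, 2.7]
grip_width: -0.0001
[0.50812054 0.01917725 0.14856979] [ 0.00838479  0.00186316 -0.99996311] [0.75601209 0.25033172 2.66687879]
25 [0.506 0.02  0.147] [0.002 0.001 0.002]
20 [0.506 0.017 0.141] [ 0.002 -0.002  0.007]
15 [0.506 0.014 0.135] [ 0.003 -0.005  0.013]
10 [0.506 0.012 0.129] [ 0.003 -0.007  0.02 ]
5 [0.506 0.011 0.123] [ 0.003 -0.009  0.026]
0 [0.506 0.009 0.116] [ 0.003 -0.01   0.033]
-4 [0.506 0.009 0.111] [ 0.003 -0.01   0.038]
-8 [0.506 0.009 0.105] [ 0.003 -0.01   0.043]
```

View pics/s7.png

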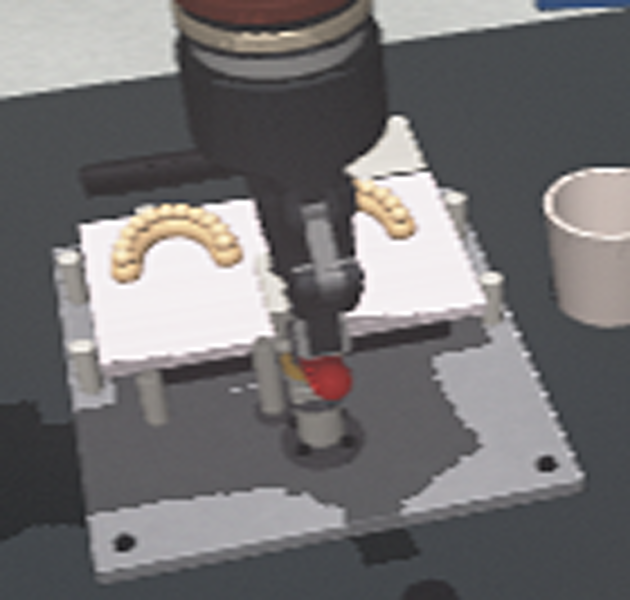

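```bash
python3 -c "
from h import *
s=dict(np.load('side7.npz'))
for z in(.115,.126,.135): print(plane(s,160+328/4.5,145+378/4,z))
h=cv2.cvtColor(s['img'],cv2.COLOR_RGB2HSV);m=(h[...,1]>150)&((h[...,0]<5)|(h[...,0]>172));m[:,:220]=0;m[:,245:]=0;m[:220]=0;m[250:]=0
P=cloud(s);print(m.sum(),np.percentile(P[m],[5,50,95],axis=0).round(3))
d=snap('wrist','wrist7');t=snap('top','top7')
cv2.imwrite('pics/t7.png',cv2.resize(t['img'][205:365,165:335],None,fx=4.5,fy=3.7,interpolation=2)[:,:,::-1])"
```

```text
[0.5076358  0.01121925 0.115     ]
[ 5.06308738e-01 -3.21973634e-04  1.26000000e-01]
[ 0.50522296 -0.00976479  0.135     ]
55 [[ 0.498 -0.013  0.128]
 [ 0.505 -0.009  0.133]
 [ 0.511 -0.003  0.138]]
```

View pics/wrist7.png

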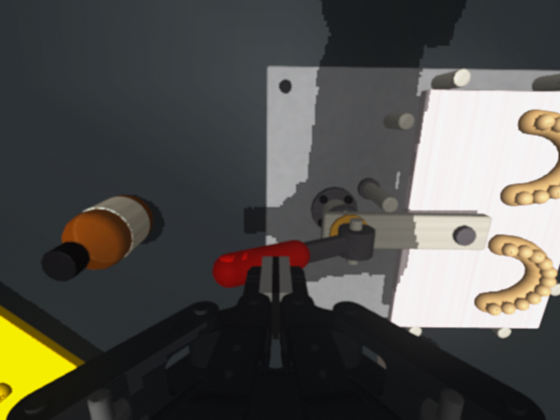

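View pics/t7.png

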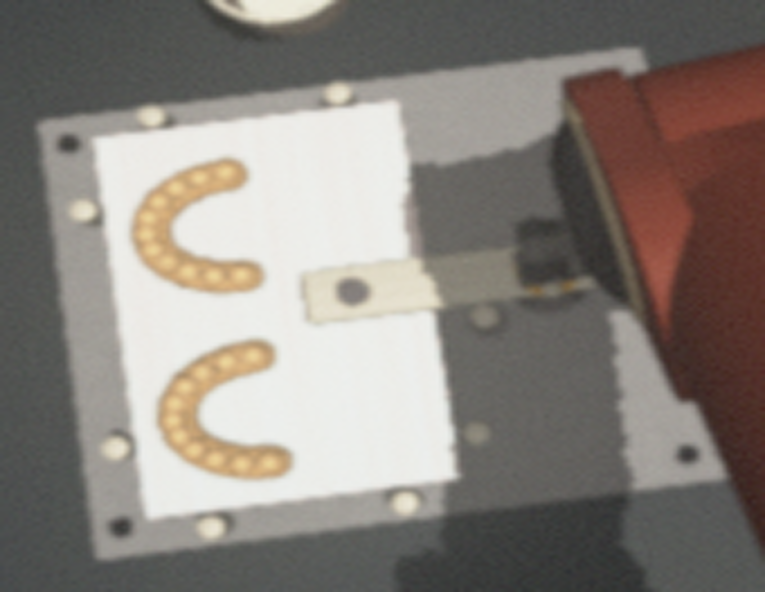

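The strap is still on the pin, the platform hasn't shifted, and the lever (wrist px 225–305, 260) lies in line with the strap. Continuing down.

```bash
python3 -m pendant '[[0,-0.001,0.004,0],[0,-0.003,0.008,0],[0,-0.005,0.013,0],[0,-0.006,0.017,0],[0,-0.008,0.021,0],[0,-0.009,0.025,0],[0,-0.01,0.029,0],[0,-0.01,0.033,0],[0,-0.01,0.033,0]]'
```

```text
time_s: 9.38
tcp_pos: [0.5078, 0.0094, 0.115]
ee_rot: [[-1.0, -0.002, 0.007], [-0.002, 1.0, 0.001], [-0.007, 0.001, -1.0]]
contact_force: [-0.5, -1.9, 2.2]
grip_width: -0.0002
```

```bash
python3 -m pendant '[[0,0,0.002,0],[0,0,0.004,0],[0,0,0.005,0],[0,0,0.005,0]]';python3 -m pendant '[[0,0,0.001,0],[0,0,0.002,0],[0,0,0.002,0]]'
```

```text
time_s: 9.72
tcp_pos: [0.5079, 0.0091, 0.1107]
ee_rot: [[-1.0, -0.002, 0.007], [-0.002, 1.0, 0.001], [-0.007, 0.001, -1.0]]
contact_force: [-1.4, -2.7, 8.6]
grip_width: -0.0001
time_s: 9.97
tcp_pos: [0.5081, 0.0089, 0.11]
ee_rot: [[-1.0, -0.002, 0.008], [-0.002, 1.0, 0.001], [-0.008, 0.001, -1.0]]
contact_force: [-2.9, -1.6, 13.1]
grip_width: -0.0
```

```bash
python3 -m pendant '[[0,0,0.002,0],[0,0,0.003,0],[0,0,0.003,0]]';python3 -m pendant '[[0,0,0.002,0],[0,0,0.003,0],[0,0,0.003,0]]'
```

```text
time_s: 10.22
tcp_pos: [0.5083, 0.0088, 0.1091]
ee_rot: [[-1.0, -0.002, 0.009], [-0.002, 1.0, 0.0], [-0.009, 0.0, -1.0]]
contact_force: [-4.9, -1.4, 20.0]
grip_width: 0.0001
time_s: 10.47
tcp_pos: [0.5085, 0.0088, 0.1087]
ee_rot: [[-1.0, -0.002, 0.01], [-0.002, 1.0, 0.0], [-0.01, 0.0, -1.0]]
contact_force: [-4.7, -1.2, 22.5]
grip_width: -0.0001
```

Firm stop: 22 N with hardly any motion. Lifting off to check.

```bash
python3 -m pendant '[[0,0,-0.02,0],[0,0,-0.05,0],[0,0,-0.08,0],[0,0.03,-0.11,0],[0,0.06,-0.12,0],[0,0.1,-0.12,0],[-0.03,0.14,-0.12,0],[-0.03,0.17,-0.12,0],[-0.03,0.17,-0.12,0],[-0.03,0.17,-0.12,0]]'; python3 -c "
from h import *
o=get_obs();print(o['tcp_pos'],o['contact_force'])
d=snap('side','side8')
cv2.imwrite('pics/s8.png',cv2.resize(d['img'][165:295,160:300],None,fx=4.5,fy=4.5,interpolation=2)[:,:,::-1])
P=cloud(d);h=cv2.cvtColor(d['img'],cv2.COLOR_RGB2HSV);m=(h[...,1]>150)&((h[...,0]<5)|(h[...,0]>172));m[:,:210]=0;m[:,260:]=0;m[:200]=0;m[280:]=0
v,u=np.nonzero(m);print(m.sum(),u.min(),u.max(),v.min(),v.max());Q=P[m];print(np.percentile(Q,[3,50,97],axis=0).round(3))
b=Q[:,1];
for lo in np.arange(-.03,.04,.01):
  q=Q[(b>lo)&(b<lo+.01)]
  if len(q): print(lo.round(2),len(q),np.median(q[:,0]).round(4),q[:,2].max().round(4))
d=snap('top','top8')
cv2.imwrite('pics/t8.png',cv2.resize(d['img'][205:365,165:335],None,fx=4.5,fy=3.7,interpolation=2)[:,:,::-1])"
```

```text
time_s: 11.3
tcp_pos: [0.5354, 0.1827, 0.2278]
ee_rot: [[-1.0, -0.009, 0.008], [-0.009, 1.0, 0.002], [-0.008, 0.002, -1.0]]
contact_force: [0.1, -0.9, -0.4]
grip_width: 0.0002
[0.53539868 0.18269375 0.22784989] [ 0.08758342 -0.94244028 -0.44848145]
184 229 240 242 265
[[ 0.499 -0.023  0.082]
 [ 0.506 -0.002  0.09 ]
 [ 0.513  0.026  0.094]]
-0.03 26 0.5053 0.0891
-0.02 40 0.5057 0.0919
-0.01 31 0.5053 0.0915
0.0 33 0.5057 0.0924
0.01 30 0.5057 0.0942
0.02 23 0.5062 0.0947
```

View pics/s8.png

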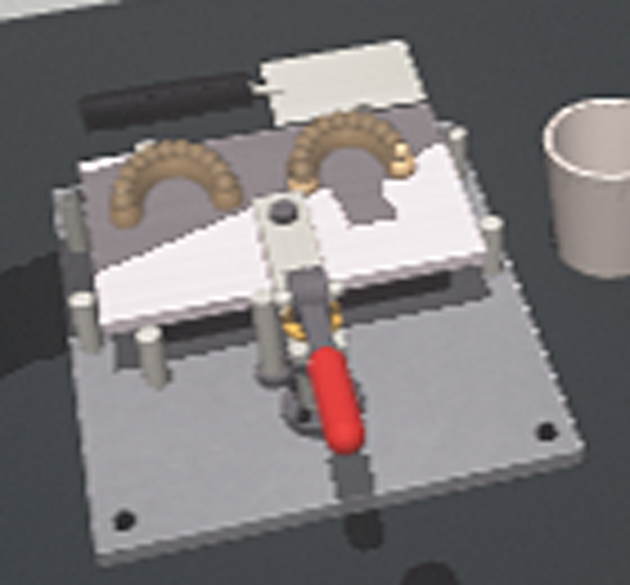

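View pics/t8.png

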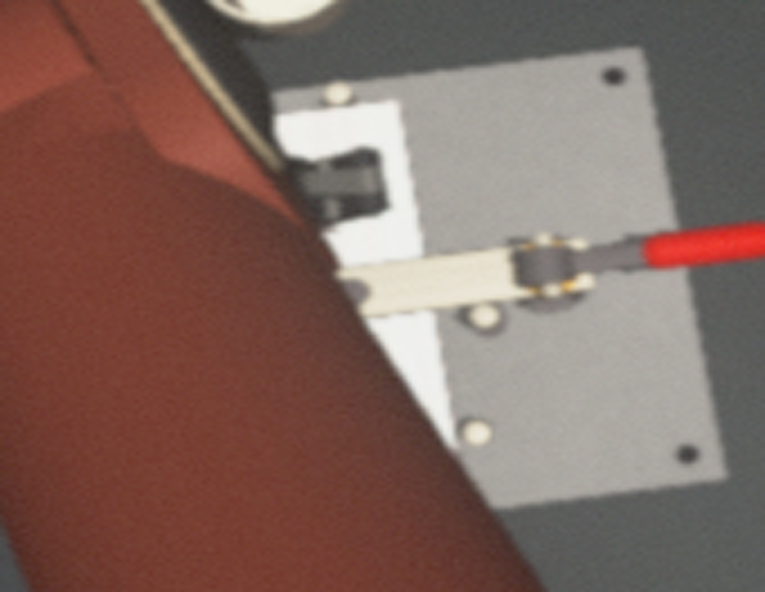

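The lever slopes about 4–5° below level, as it should when fully down (grip at side crop (335,400)). The strap is on the pin and the platform is in place. Handing in.

```bash
python3 -c "
from cell import finish_job
print(finish_job())"
```

```text
the job is handed in; nothing more can be done
None
```

The platform is clamped. With the lever still up, I pushed the strap round with closed fingers until it stopped against its pin. Then I pushed the red lever down to a firm stop and lifted clear. The job was handed in at about 11.4 s, and no verdict was reported.

**Strap:** its edge was parallel to the stand's +y to within about 1° and rested on the stop pin. It met firm resistance there, about 8 N with little movement.

**Lever:** it was stopped firmly at 22 N. The top of the grip measured about 4.8° below level, against the nominal 4°, which is within measurement error.

**Everything else:** the platform, arches and scraper looked unmoved in the last pictures. The bottle and jar were not checked again at the end; the gripper never came near them. The arm hid part of the platform in the last top view, but the side view showed it whole. Nothing was touching the robot.

**Disagreement:** the top, side and wrist cameras differed by 2–4 mm on some points, slightly more than the stated 2 mm calibration. This did not affect the result, because both pushes ended against hard stops.

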